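# Find the rattling cutter case and hand it over the counter

### The arm

A 6-joint arm with a two-finger parallel gripper is mounted at the origin on the work surface. World frame = base frame: x ahead of the robot, y to its left, z up, the work surface at z = 0. Lengths are in m, angles in rad, forces in N, time in s.
With the tool pointing down it reaches from about 0.3 to 0.825 m from the base axis. Payload 5.4 kg.
Tool frame: the origin (TCP) lies at the very end of the fingers, on their centre line; the grasp point (between the pads) lies 19 mm behind it; z points along the fingers, y is the line along which they close (so a half turn about z gives the same grasp; the last joint's range is limited). The gripper opens to 92 mm and grips with 3 to 60 N. Pads are 20 mm wide; open, the fingers measure 128 mm over their backs; the gripper's body (75 mm by 189 mm) begins 69 mm behind the grasp point.
Start: joints at [0.926, 0.158, 1.597, -0, 1.386, -0.21], TCP at [0.242, 0.521, 0.215] pointing down, gripper open.
Joint ranges: [-2.91, 2.91], [-0.94, 2.29], [0.18, 2.7], [-1.29, 4.43], [0.17, 2.64], [-3, 3]. Speed limits (rad/s): [2.57, 2.57, 3.14, 3.14, 3.14, 3.14].

### API

Orientations are given as [roll, pitch, yaw] about the fixed x, y, z axes, in that order (R = Rz(yaw) Ry(pitch) Rx(roll)).
In Python, from station import manip gives the robot as it stands. The module is installed in compiled form; this text tells all that it offers.
- The arm moves only by the shell command python3 -m pendant 'ROWS' [FORCE]. ROWS is JSON, one flat list of numbers, 7 for each row, row after row: the turn, a rotation vector about the tool's x, y, z in degrees, then the shift along the tool's x, y, z in m, then the gripper command: -1 is shut, 1 is fully open, values between are in proportion. In form: [wx, wy, wz, x, y, z, gripper, wx, wy, wz, x, y, z, gripper, ...]. A call has exactly 10 rows; each row shifts and turns the commanded pose from where the row before left it, along the tool's axes as they then stand; what a row does not reach is not made up. A row lasts 1/8 s, in which the tool goes at most 62.5 mm and 10.7 degrees, less where a joint would pass 70% of its speed; a pose out of reach is approached as far as the arm can. A call is refused whole if a number of a shift passes 0.0625 or a number of a turn 10.7, either way. A call with a gripper value outside its range is refused whole. The fingers move at their own pace and stop on an object; FORCE is the grip in N (left out, the last holds). Time passes only in rows, so rows that do not move let the fingers close, or fill a call up. It gives the time, the measured TCP pose, the force, the opening and the grip force at its end, in the units of the state.
- manip.get_obs(): the state, without advancing time (a new reading comes with each control period).
- manip.snapshot(name): name is "scene" or "top" or "wrist"; returns (picture, depth): 384x512x3 uint8, red, green, blue; 384x512 float32, m along the optical axis (not along the pixel's ray), 0 where there is no reading.
- manip.camera_model(name): a dict with "fx", "fy", "cx", "cy" (pixels), "R" (3x3) and "t" (3): a world point X has camera coordinates R X + t; the wrist camera has in their place "hand_eye" (4x4, takes a point from camera to tool coordinates, whose origin is the TCP and whose axes are the flange's). Camera axes: x right, y down, z forward; pixel columns grow to the right and rows downward; lengths in m; the calibration is good to about 2 mm. A picture is of the moment at which its call begins: read the wrist's pose just before it. camera_model takes no time and is no camera call.
- manip.close_job(): hands the job in; it is judged then, once.
The state is a dict: "time": time; "joints": joint angles; "joint_velocities": joint speeds; "joint_efforts": joint torques, N m; "ee_pos": TCP position; "tool_rot": TCP orientation; "ft_force": force on the tool from outside, world axes, zero at the start; "torque": the same for the moment, N m; "opening": finger opening in m; "gripper_force": force on a finger pad.
Only numpy, scipy, OpenCV 4.12 (cv2) and the standard library are available. Lean on these libraries where they do the work, as an engineer would, in place of code of your own. Each camera call takes 0.05 s, during which the arm holds its last target. There are 200 camera calls.

### The job

In one of the three sealed cutter cases in the stock drawer the cutter has come loose from its packing. Working along the row from the robot's left to its right, lift each case clear of the drawer, shake it briskly back and forth a few times to feel whether it rattles, and stand it back upright in the drawer, leaving the other things on the counter alone. When all three have been shaken, finish with the rattling case still in the gripper, held out upright and still above the middle of the ribbed rubber mat at the far side of the counter, about a hand's breadth above it or more, with the two sound cases standing in the drawer.

Things in the scene. Friction and masses are not known exactly. Their poses are not given: they have to be found in the camera images.
- case_left: left case of the row (highest y along the drawer): sealed cutter case, grey plastic, black lid, paper seal strip over the lid, 64 x 64 mm in plan, 66 mm high, rigid, 0.35 to 0.46 kg. Origin: centre of its underside, z up, x and y square to its flat sides. The three look alike, and weight does not tell them apart. Any one of them may be the one that rattles
- case_middle: middle case of the row, made as the left one. In two cases the cutter is packed tight. In the rattling one a solid carbide cutter of about 0.3 kg lies loose and slides easily, with 27 mm of free travel across the case (square to its sides): it knocks on a wall when the case is jerked or stopped short and stays by that wall, so the balance shifts; tipped, it slides to the low side
- case_right: right case of the row (lowest y along the drawer), made as the left one
- drawer: shallow dark wood stock drawer, fixed on the counter, 136 mm (its x) by 420 mm (its y, along the row); floor 8 mm above the counter, rims 30 mm and at the -y end a front 40 mm above the counter, sides 10 mm thick. Origin: centre of its underside. The cases stand on its floor about 120 mm apart, undersides 8 mm and tops 74 mm above the counter
- mat: ribbed black rubber mat, fixed flat on the counter beyond the drawer, 110 mm (its x) by 200 mm (its y), 5 mm thick; the place to hold the rattling case above. Origin: centre of its underside
- carton: bystander: brown cardboard carton, 60 x 110 x 45 mm high, left of the work; not to be moved. Origin: centre of its underside
- bin: bystander: open grey plastic bin, 150 x 100 x 70 mm high, right of the work; not to be moved. Origin: centre of its underside
- gauge: bystander: steel plug gauge on a 70 x 50 x 10 mm foot, its upright pin 25 mm across, 65 mm high in all, left of the work; not to be moved. Origin: centre of its underside
Mind the look-alikes: they are no part of the job. What is shaped like the case_middle but green or purple is not meant.

How it is judged:
By the outcome, as a careful person would: the job done as asked, in the order asked, and still so for the second after the job is handed in, while the arm keeps its last pose, push and grip.
It also fails if it takes over 70 s, if anything falls off the work surface, if the arm or the gripper's body presses on something with over 40 N, if the wrist force passes 120 N, or if a joint passes its speed limit or range.

## Working session

There is one attempt and no reset: what is moved stays moved. The work goes in short steps, Python scripts to look and compute and a shell command to move; the robot and the scene stay as the last step left them, time stands still between calls to the robot, and variables do not carry over. Pictures are saved under pics/ and viewed, at most 10 in all, crops included, and the job is handed in when it is done.

```bash
mkdir -p pics
cat > h.py <<'E'
import numpy as np, cv2
from station import manip
def pts(name):
    im,d=manip.snapshot(name); c=manip.camera_model(name)
    v,u=np.mgrid[0:384,0:512]
    P=np.stack([(u-c["cx"])/c["fx"]*d,(v-c["cy"])/c["fy"]*d,d],-1)
    W=(P-c["t"])@c["R"]
    W[d==0]=np.nan
    return im,W
E
python3 - <<'E'
from h import *
o=manip.get_obs(); print({k:np.round(v,3) for k,v in o.items()})
for n in("top","scene"):
    im,W=pts(n); np.save(n+".npy",W); cv2.imwrite(f"pics/{n}.png",im[:,:,::-1])
E
```

```text
{'time': np.float64(0.0), 'joints': array([ 0.926,  0.159,  1.598,  0.   ,  1.386, -0.21 ]), 'joint_velocities': array([ 0.001,  0.001,  0.   , -0.001,  0.   , -0.001]), 'joint_efforts': array([-2.0000e-03, -3.8556e+01, -3.2211e+01,  7.0000e-02,  3.8000e-02,
       -0.0000e+00]), 'ee_pos': array([0.242, 0.521, 0.214]), 'tool_rot': array([-3.14 , -0.   ,  2.707]), 'ft_force': array([-0.171,  0.322, -0.219]), 'torque': array([ 0.018, -0.021, -0.022]), 'gripper_force': np.float64(0.0), 'opening': np.float64(0.092)}
```

View pics/top.png

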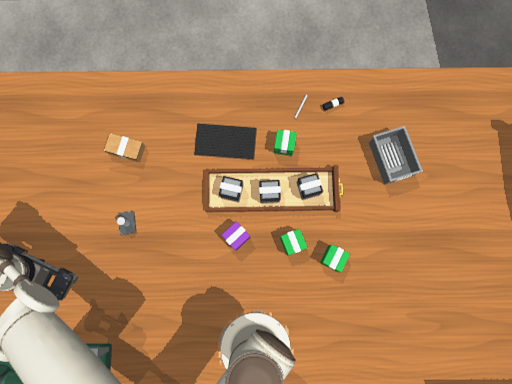

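View pics/scene.png

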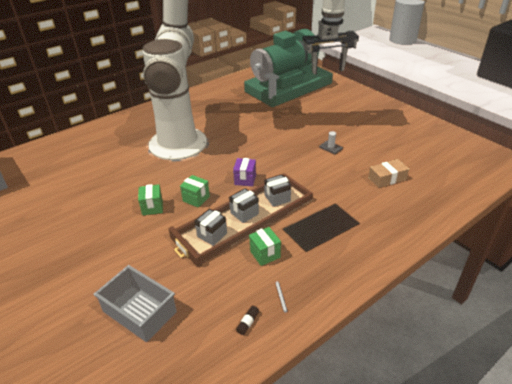

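The top view shows three grey cases with black lids in the drawer, at pixels (231,188), (270,190) and (311,185). The purple (236,236) and green (285,141), (292,242), (336,258) ones outside the drawer are look-alikes. The mat is at (225,141). I'll measure these and confirm in an enlarged crop.

Run:
```python
from h import *
W=np.load("top.npy"); im=cv2.imread("pics/top.png")
cv2.imwrite("pics/crop.png",cv2.resize(im[115:275,185:355],None,fx=4.5,fy=3.75*1.2/1.0,interpolation=2)[:600] if 0 else cv2.resize(im[120:275,190:350],None,fx=3.8,fy=3.8,interpolation=2))
for n,(u,v) in dict(L=(231,188),M=(270,190),R=(311,185),pur=(236,236),g1=(285,141),g2=(292,242),g3=(336,258)).items():
    s=W[v-18:v+18,u-18:u+18]
    lo,hi=(0.066,0.08) if n in"LMR" else (0.055,0.08)
    m=(s[...,2]>lo)&(s[...,2]<hi)
    p=s[m][:,:2].astype(np.float32)
    r=cv2.minAreaRect(p*1000)
    print(n,m.sum(),np.round(r[0],1),np.round(r[1],1),round(r[2],1),np.median(s[m][:,2]).round(4))
for n,(a,b,c,d,lo,hi) in dict(mat=(190,262,118,165,.003,.007),drawer=(198,346,160,220,.024,.036)).items():
    s=W[c:d,a:b]; m=(s[...,2]>lo)&(s[...,2]<hi)
    r=cv2.minAreaRect((s[m][:,:2]*1000).astype(np.float32)); print(n,r)
for u,v in((197,124),(256,128),(254,158),(195,154),(204,170),(333,168),(335,210),(205,210)): print(u,v,W[v,u].round(3))
```

```text
L 422 [489.5  70. ] [64.9 63.5] 76.8 0.0735
M 415 [480.9 -51.6] [64.4 63.9] 2.7 0.0737
R 418 [ 496.4 -177.3] [64.5 64.3] 15.1 0.074
pur 444 [342.1  55. ] [64.1 64.3] 42.0 0.0651
g1 402 [ 643.5 -103.2] [63.6 65.3] 80.0 0.0657
g2 446 [ 321.6 -123.2] [63.6 64.5] 21.1 0.0661
g3 459 [ 271.4 -249.9] [64.2 63.9] 62.6 0.066
mat ((662.4414672851562, 92.83565521240234), (239.09970092773438, 160.06719970703125), 89.49433135986328)
drawer ((495.8072204589844, -61.43495178222656), (432.41925048828125, 149.22889709472656), 89.63995361328125)
197 124 [ 0.724  0.189 -0.002]
256 128 [ 0.706 -0.01   0.005]
254 158 [ 0.603 -0.003  0.001]
195 154 [0.617 0.193 0.007]
204 170 [ 0.564  0.163 -0.001]
333 168 [ 0.558 -0.257  0.038]
335 210 [ 0.422 -0.257  0.038]
205 210 [0.426 0.153 0.032]
```

View pics/crop.png

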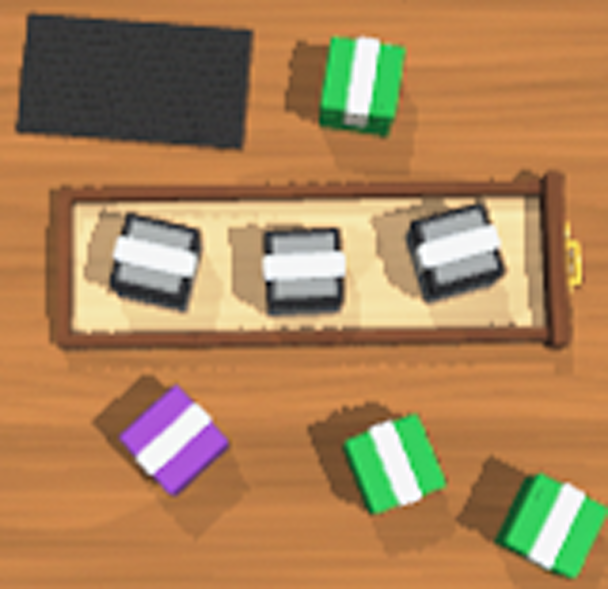

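The crop confirms it: the three grey cases with black lids stand in the drawer, at about (155,262), (304,270) and (456,252) in the crop. The green and purple ones are outside it. I'll grip across y, with the fingers in the gaps along the row. First I go over the left case.

```bash
cat > d.py <<'E'
import sys
from h import *
from scipy.spatial.transform import Rotation as R
# target x y z yawdeg -> shift in tool axes AFTER the turn
a=list(map(float,sys.argv[1:5])); o=manip.get_obs()
r=R.from_euler("xyz",o["tool_rot"]); t=R.from_euler("xyz",[180,0,a[3]],degrees=True)
print("t",o["time"],"pos",np.round(o["ee_pos"],4),"turn",np.round((r.inv()*t).as_rotvec(degrees=True),2),"shift",np.round(t.inv().apply(np.array(a[:3])-o["ee_pos"]),4),"F",np.round(o["ft_force"],2),"T",np.round(o["torque"],3),"open",round(o["opening"],4))
E
python3 -m pendant '[0,0,-5.85,0,0,0,0.75,0,0,-5.85,0,0,0,0.75,0,0,0,-0.0385,-0.043,0,0.75,0,0,0,-0.0385,-0.043,0,0.75,0,0,0,-0.0385,-0.043,0,0.75,0,0,0,-0.0385,-0.043,0,0.75,0,0,0,-0.0385,-0.043,0,0.75,0,0,0,-0.0385,-0.043,0,0.75,0,0,0,-0.0385,-0.043,0,0.75,0,0,0,-0.0385,-0.043,0,0.75]' 50; python3 d.py .4895 .070 .031 166.8
```

```text
time: 1.35
ee_pos: [0.4638, 0.1144, 0.2144]
tool_rot: [3.141, -0.0, 2.911]
ft_force: [0.8, 0.4, 0.7]
opening: 0.0805
gripper_force: 0.0
t 1.35 pos [0.4638 0.1144 0.2144] turn [ 0.01 -0.01 -0.02] shift [-0.0352 -0.0374  0.1834] F [0.81 0.4  0.66] T [ 0.036 -0.083  0.019] open 0.0805
```

```bash
python3 -m pendant '[0,0,0,-0.035,-0.037,0,0.75,0,0,0,0,0,0.05,0.75,0,0,0,0,0,0.05,0.75,0,0,0,0,0,0.043,0.75,0,0,0,0,0,0.025,0.75,0,0,0,0,0,0.015,0.75,0,0,0,0,0,0,0.75,0,0,0,0,0,0,-1,0,0,0,0,0,0,-1,0,0,0,0,0,0,-1]' 50; python3 d.py .4895 .070 .031 166.8
```

```text
time: 2.6
ee_pos: [0.4902, 0.0722, 0.0329]
tool_rot: [3.141, 0.002, 2.911]
ft_force: [-0.3, 1.4, 5.3]
opening: 0.0637
gripper_force: 50.0
t 2.6 pos [0.4902 0.0722 0.0329] turn [ 0.03  0.14 -0.01] shift [ 0.0002 -0.0023  0.0019] F [-0.3   1.41  5.32] T [0.226 0.076 0.016] open 0.0637
```

Gripped. I'll lift and take a baseline.

```bash
cat > m.py <<'E'
from h import *
F=[];T=[]
for _ in range(4):
    o=manip.get_obs();F.append(o["ft_force"]);T.append(o["torque"]);manip.snapshot("wrist")
from scipy.spatial.transform import Rotation as R
r=R.from_euler("xyz",o["tool_rot"]).inv()
print("t",round(o["time"],2),"pos",np.round(o["ee_pos"],4),"rot",np.round(o["tool_rot"],3),"Ftool",r.apply(np.mean(F,0)).round(3),"Ttool",r.apply(np.mean(T,0)).round(4),"sd",np.std(T,0).round(4),"open",round(o["opening"],4))
E
python3 -m pendant '[0,0,0,0,0,-0.03,-1,0,0,0,0,0,-0.05,-1,0,0,0,0,0,-0.04,-1,0,0,0,0,0,-0.02,-1,0,0,0,0,0,0,-1,0,0,0,0,0,0,-1,0,0,0,0,0,0,-1,0,0,0,0,0,0,-1,0,0,0,0,0,0,-1,0,0,0,0,0,0,-1]' 50; python3 m.py
```

```text
time: 3.85
ee_pos: [0.489, 0.0722, 0.1715]
tool_rot: [-3.142, -0.0, 2.911]
ft_force: [0.0, 0.9, -3.1]
opening: 0.0636
gripper_force: 50.0
t 4.0 pos [0.4891 0.0722 0.1716] rot [3.142 0.    2.911] Ftool [0.227 0.425 3.829] Ttool [-0.0515  0.0032 -0.0026] sd [0.0182 0.014  0.0106] open 0.0637
```

```bash
python3 -m pendant '[0,0,0,-0.04,-0.04,0,-1,0,0,0,0.04,0.04,0,-1,0,0,0,-0.04,-0.04,0,-1,0,0,0,0.04,0.04,0,-1,0,0,0,-0.04,-0.04,0,-1,0,0,0,0.04,0.04,0,-1,0,0,0,-0.04,-0.04,0,-1,0,0,0,0.04,0.04,0,-1,0,0,0,0,0,0,-1,0,0,0,0,0,0,-1]' 50; python3 m.py
python3 -m pendant '[0,0,0,0.04,0.04,0,-1,0,0,0,-0.04,-0.04,0,-1,0,0,0,0.04,0.04,0,-1,0,0,0,-0.04,-0.04,0,-1,0,0,0,0.04,0.04,0,-1,0,0,0,-0.04,-0.04,0,-1,0,0,0,0.04,0.04,0,-1,0,0,0,-0.04,-0.04,0,-1,0,0,0,0,0,0,-1,0,0,0,0,0,0,-1]' 50; python3 m.py
```

```text
time: 5.3
ee_pos: [0.4893, 0.0722, 0.1718]
tool_rot: [-3.141, 0.001, 2.912]
ft_force: [0.3, 0.3, -3.7]
opening: 0.0636
gripper_force: 50.0
t 5.45 pos [0.4895 0.0719 0.1719] rot [-3.141e+00  1.000e-03  2.911e+00] Ftool [3.000e-03 1.380e-01 4.013e+00] Ttool [0.0134 0.0238 0.0042] sd [0.0116 0.0176 0.0145] open 0.0639
time: 6.75
ee_pos: [0.4892, 0.0719, 0.1716]
tool_rot: [3.141, -0.0, 2.91]
ft_force: [0.8, -0.6, -4.4]
opening: 0.0641
gripper_force: 50.0
t 6.9 pos [0.4888 0.0722 0.1715] rot [ 3.142 -0.     2.911] Ftool [-0.213  0.137  4.169] Ttool [-0.0338 -0.0003 -0.0179] sd [0.0094 0.0206 0.0314] open 0.0637
```

```bash
sed -i 's/range(4)/range(10)/' m.py; python3 m.py; python3 -m pendant '[0,0,0,-0.04,-0.04,0,-1,0,0,0,0.04,0.04,0,-1,0,0,0,-0.04,-0.04,0,-1,0,0,0,0.04,0.04,0,-1,0,0,0,-0.04,-0.04,0,-1,0,0,0,0.04,0.04,0,-1,0,0,0,-0.04,-0.04,0,-1,0,0,0,0.04,0.04,0,-1,0,0,0,0,0,0,-1,0,0,0,0,0,0,-1]' 50; python3 m.py
```

```text
t 7.4 pos [0.489  0.0722 0.1716] rot [ 3.142 -0.     2.911] Ftool [-0.144 -0.013  3.984] Ttool [-0.0201 -0.0052 -0.0055] sd [0.0342 0.0178 0.0356] open 0.0637
time: 8.7
ee_pos: [0.4892, 0.0722, 0.1718]
tool_rot: [-3.141, 0.001, 2.912]
ft_force: [-0.6, -0.3, -4.3]
opening: 0.0636
gripper_force: 50.0
t 9.15 pos [0.4892 0.0721 0.1716] rot [-3.142  0.     2.911] Ftool [ 0.261 -0.046  4.238] Ttool [0.0005 0.0032 0.001 ] sd [0.035  0.0252 0.0353] open 0.0638
```

The difference between the two ends is about 0.03 N m, against 0.08 expected for a loose cutter, so the left case looks sound. I'll put it back.

```bash
python3 -m pendant '[0,0,0,0,0,0.05,-1,0,0,0,0,0,0.045,-1,0,0,0,0,0,0.028,-1,0,0,0,0,0,0.011,-1,0,0,0,0,0,0.0045,-1,0,0,0,0,0,0,-1,0,0,0,0,0,0,-1,0,0,0,0,0,0,0.75,0,0,0,0,0,0,0.75,0,0,0,0,0,0,0.75]' 50
python3 -m pendant '[0,0,0,0,0,-0.05,0.75,0,0,0,0,0,-0.05,0.75,0,0,0,0,-0.06,0,0.75,0,0,0,0,-0.06,0,0.75,0,0,-5.3,0,0,0,0.75,0,0,-5.3,0,0,0,0.75,0,0,-5.3,0,0,0,0.75,0,0,0,0,0,0,0.75,0,0,0,0,0,0,0.75,0,0,0,0,0,0,0.75]' 50; python3 d.py .4809 -.0516 .032 182.7
```

```text
time: 10.45
ee_pos: [0.4896, 0.0721, 0.0336]
tool_rot: [3.141, 0.001, 2.911]
ft_force: [-1.0, -0.3, 0.3]
opening: 0.0802
gripper_force: 0.0
time: 11.7
ee_pos: [0.4616, -0.0446, 0.1331]
tool_rot: [-3.142, 0.0, -3.095]
ft_force: [0.2, 0.4, 0.7]
opening: 0.0805
gripper_force: 0.0
t 11.7 pos [ 0.4616 -0.0446  0.1331] turn [-0.    0.   -0.05] shift [-0.0189 -0.0079  0.1011] F [0.24 0.43 0.67] T [0.003 0.01  0.01 ] open 0.0805
```

```bash
python3 -m pendant '[0,0,0,-0.019,-0.008,0,0.75,0,0,0,0,0,0.045,0.75,0,0,0,0,0,0.032,0.75,0,0,0,0,0,0.017,0.75,0,0,0,0,0,0.006,0.75,0,0,0,0,0,0,0.75,0,0,0,0,0,0,-1,0,0,0,0,0,0,-1,0,0,0,0,0,0,-1,0,0,0,0,0,0,-1]' 50; python3 d.py .4809 -.0516 .032 182.7
python3 -m pendant '[0,0,0,0,0,-0.03,-1,0,0,0,0,0,-0.05,-1,0,0,0,0,0,-0.04,-1,0,0,0,0,0,-0.02,-1,0,0,0,0,0,0,-1,0,0,0,0,0,0,-1,0,0,0,0,0,0,-1,0,0,0,0,0,0,-1,0,0,0,0,0,0,-1,0,0,0,0,0,0,-1]' 50; python3 d.py .4809 -.0516 .032 182.7
```

```text
time: 12.95
ee_pos: [0.4818, -0.0514, 0.0341]
tool_rot: [3.141, 0.002, -3.095]
ft_force: [-0.4, 3.6, 6.5]
opening: 0.0638
gripper_force: 50.0
t 12.95 pos [ 0.4818 -0.0514  0.0341] turn [ 0.02  0.09 -0.02] shift [ 0.0009 -0.0001  0.0021] F [-0.36  3.56  6.45] T [ 0.732  0.12  -0.076] open 0.0638
time: 14.2
ee_pos: [0.481, -0.0517, 0.173]
tool_rot: [3.142, -0.0, -3.095]
ft_force: [-0.3, -0.4, -3.5]
opening: 0.0637
gripper_force: 50.0
t 14.2 pos [ 0.481  -0.0517  0.173 ] turn [ 0.   -0.01 -0.01] shift [1.00e-04 1.00e-04 1.41e-01] F [-0.29 -0.44 -3.49] T [0.048 0.049 0.039] open 0.0637
```

```bash
python3 -m pendant '[0,0,0,-0.04,-0.04,0,-1,0,0,0,0.04,0.04,0,-1,0,0,0,-0.04,-0.04,0,-1,0,0,0,0.04,0.04,0,-1,0,0,0,-0.04,-0.04,0,-1,0,0,0,0.04,0.04,0,-1,0,0,0,-0.04,-0.04,0,-1,0,0,0,0.04,0.04,0,-1,0,0,0,0,0,0,-1,0,0,0,0,0,0,-1]' 50; python3 m.py
python3 -m pendant '[0,0,0,0.04,0.04,0,-1,0,0,0,-0.04,-0.04,0,-1,0,0,0,0.04,0.04,0,-1,0,0,0,-0.04,-0.04,0,-1,0,0,0,0.04,0.04,0,-1,0,0,0,-0.04,-0.04,0,-1,0,0,0,0.04,0.04,0,-1,0,0,0,-0.04,-0.04,0,-1,0,0,0,0,0,0,-1,0,0,0,0,0,0,-1]' 50; python3 m.py
```

```text
time: 15.45
ee_pos: [0.4814, -0.0519, 0.1737]
tool_rot: [-3.141, 0.002, -3.094]
ft_force: [0.2, 0.6, -3.2]
opening: 0.064
gripper_force: 50.0
t 15.9 pos [ 0.4811 -0.0519  0.1733] rot [-3.141  0.    -3.095] Ftool [0.043 0.059 4.22 ] Ttool [-0.0411 -0.007   0.0032] sd [0.031  0.0281 0.0377] open 0.0638
time: 17.2
ee_pos: [0.4814, -0.052, 0.1736]
tool_rot: [-3.142, 0.001, -3.095]
ft_force: [0.3, 0.8, -4.7]
opening: 0.0639
gripper_force: 50.0
t 17.65 pos [ 0.481  -0.0516  0.1732] rot [-3.142  0.    -3.094] Ftool [0.112 0.025 4.093] Ttool [-0.0475 -0.0048 -0.0175] sd [0.032  0.0319 0.0254] open 0.0635
```

The middle case shows no shift between ends, but it has a constant offset of -0.04. I'll cross-check by tipping it both ways.

```bash
python3 -m pendant '[7.4,7.4,0,0,0,0,-1,7.4,7.4,0,0,0,0,-1,7.4,7.4,0,0,0,0,-1,0,0,0,0,0,0,-1,0,0,0,0,0,0,-1,-7.4,-7.4,0,0,0,0,-1,-7.4,-7.4,0,0,0,0,-1,-7.4,-7.4,0,0,0,0,-1,0,0,0,0,0,0,-1,0,0,0,0,0,0,-1]' 50; python3 m.py
python3 -m pendant '[-7.4,-7.4,0,0,0,0,-1,-7.4,-7.4,0,0,0,0,-1,-7.4,-7.4,0,0,0,0,-1,0,0,0,0,0,0,-1,0,0,0,0,0,0,-1,7.4,7.4,0,0,0,0,-1,7.4,7.4,0,0,0,0,-1,7.4,7.4,0,0,0,0,-1,0,0,0,0,0,0,-1,0,0,0,0,0,0,-1]' 50; python3 m.py
```

```text
time: 18.95
ee_pos: [0.481, -0.0524, 0.1741]
tool_rot: [-3.139, 0.0, -3.096]
ft_force: [1.4, 0.7, -4.4]
opening: 0.0638
gripper_force: 50.0
t 19.4 pos [ 0.4811 -0.0514  0.1729] rot [ 3.142e+00 -1.000e-03 -3.094e+00] Ftool [-0.294  0.13   4.182] Ttool [-0.04    0.0015 -0.0006] sd [0.0276 0.0279 0.0299] open 0.0636
time: 20.7
ee_pos: [0.4812, -0.0507, 0.173]
tool_rot: [3.14, 0.001, -3.093]
ft_force: [0.6, -0.0, -3.5]
opening: 0.0641
gripper_force: 50.0
t 21.15 pos [ 0.4808 -0.0522  0.1731] rot [ 3.141  0.    -3.096] Ftool [-0.255 -0.088  3.952] Ttool [-0.0204  0.0015 -0.0215] sd [0.0226 0.0282 0.0374] open 0.0634
```

The middle case shows no shift either. I'll put it back and go to the right case.

```bash
python3 -m pendant '[0,0,0,0,0,0.05,-1,0,0,0,0,0,0.045,-1,0,0,0,0,0,0.028,-1,0,0,0,0,0,0.011,-1,0,0,0,0,0,0.0045,-1,0,0,0,0,0,0,-1,0,0,0,0,0,0,-1,0,0,0,0,0,0,0.75,0,0,0,0,0,0,0.75,0,0,0,0,0,0,0.75]' 50
python3 -m pendant '[0,0,0,0,0,-0.05,0.75,0,0,0,0,0,-0.05,0.75,0,0,0,0,-0.06,0,0.75,0,0,0,0,-0.06,0,0.75,0,0,-6.2,0,0,0,0.75,0,0,-6.2,0,0,0,0.75,0,0,0,0,0,0,0.75,0,0,0,0,0,0,0.75,0,0,0,0,0,0,0.75,0,0,0,0,0,0,0.75]' 50; python3 d.py .4964 -.1773 .032 195.1
```

```text
time: 22.45
ee_pos: [0.4815, -0.0519, 0.0351]
tool_rot: [-3.141, 0.001, -3.095]
ft_force: [-0.7, 1.0, 0.3]
opening: 0.0806
gripper_force: 0.0
time: 23.7
ee_pos: [0.4866, -0.1715, 0.1346]
tool_rot: [-3.142, -0.0, -2.879]
ft_force: [-0.3, -0.1, 0.7]
opening: 0.0803
gripper_force: 0.0
t 23.7 pos [ 0.4866 -0.1715  0.1346] turn [-0.   -0.   -0.03] shift [-0.0079 -0.0081  0.1026] F [-0.33 -0.14  0.69] T [ 0.094 -0.009  0.03 ] open 0.0803
```

```bash
python3 -m pendant '[0,0,0,-0.008,-0.008,0,0.75,0,0,0,0,0,0.045,0.75,0,0,0,0,0,0.032,0.75,0,0,0,0,0,0.017,0.75,0,0,0,0,0,0.0075,0.75,0,0,0,0,0,0,0.75,0,0,0,0,0,0,-1,0,0,0,0,0,0,-1,0,0,0,0,0,0,-1,0,0,0,0,0,0,-1]' 50; python3 d.py .4964 -.1773 .032 195.1
python3 -m pendant '[0,0,0,0,0,-0.03,-1,0,0,0,0,0,-0.05,-1,0,0,0,0,0,-0.04,-1,0,0,0,0,0,-0.02,-1,0,0,0,0,0,0,-1,0,0,0,0,0,0,-1,0,0,0,0,0,0,-1,0,0,0,0,0,0,-1,0,0,0,0,0,0,-1,0,0,0,0,0,0,-1]' 50
```

```text
time: 24.95
ee_pos: [0.497, -0.177, 0.0341]
tool_rot: [3.142, 0.001, -2.878]
ft_force: [-2.2, 3.3, 5.6]
opening: 0.064
gripper_force: 50.0
t 24.95 pos [ 0.497  -0.177   0.0341] turn [ 0.    0.06 -0.02] shift [ 0.0006 -0.0001  0.0021] F [-2.17  3.3   5.6 ] T [0.841 0.211 0.025] open 0.064
time: 26.2
ee_pos: [0.4964, -0.1773, 0.173]
tool_rot: [3.141, -0.0, -2.878]
ft_force: [0.5, 0.3, -3.7]
opening: 0.0637
gripper_force: 50.0
```

```bash
python3 -m pendant '[0,0,0,-0.04,-0.04,0,-1,0,0,0,0.04,0.04,0,-1,0,0,0,-0.04,-0.04,0,-1,0,0,0,0.04,0.04,0,-1,0,0,0,-0.04,-0.04,0,-1,0,0,0,0.04,0.04,0,-1,0,0,0,-0.04,-0.04,0,-1,0,0,0,0.04,0.04,0,-1,0,0,0,0,0,0,-1,0,0,0,0,0,0,-1]' 50; python3 m.py
python3 -m pendant '[0,0,0,0.04,0.04,0,-1,0,0,0,-0.04,-0.04,0,-1,0,0,0,0.04,0.04,0,-1,0,0,0,-0.04,-0.04,0,-1,0,0,0,0.04,0.04,0,-1,0,0,0,-0.04,-0.04,0,-1,0,0,0,0.04,0.04,0,-1,0,0,0,-0.04,-0.04,0,-1,0,0,0,0,0,0,-1,0,0,0,0,0,0,-1]' 50; python3 m.py
```

```text
time: 27.45
ee_pos: [0.4967, -0.1774, 0.1736]
tool_rot: [-3.14, 0.001, -2.878]
ft_force: [0.3, -0.1, -3.1]
opening: 0.0637
gripper_force: 49.9
t 27.9 pos [ 0.4966 -0.1774  0.1735] rot [-3.141  0.    -2.878] Ftool [0.145 0.019 4.119] Ttool [-0.0057 -0.0256 -0.0118] sd [0.0226 0.0112 0.0298] open 0.0636
time: 29.2
ee_pos: [0.4968, -0.1776, 0.1737]
tool_rot: [-3.141, 0.0, -2.878]
ft_force: [0.5, 0.3, -4.1]
opening: 0.0639
gripper_force: 50.0
t 29.65 pos [ 0.4965 -0.1772  0.1733] rot [-3.141  0.    -2.878] Ftool [-0.205 -0.039  4.235] Ttool [-0.0872  0.0537  0.0074] sd [0.0244 0.0306 0.0155] open 0.0635
```

The balance of the right case shifts by 0.08 N m on both axes, as expected for a loose cutter, and the other two show no such shift. So this is the rattling one. I'll carry it over the mat.

```bash
python3 - <<'E'
import numpy as np
W=np.load("top.npy"); print(W[139:144,223:229].reshape(-1,3).mean(0).round(4))
E
python3 d.py .663 .092 .19 195.1
```

```text
[0.6616 0.0919 0.0037]
t 29.7 pos [ 0.4964 -0.1772  0.1733] turn [-0.01  0.01 -0.01] shift [-0.231   0.2166 -0.0167] F [-0.25  0.09 -4.47] T [ 0.099  0.071 -0.005] open 0.0637
```

```bash
python3 -m pendant '[0,0,0,-0.015,0.014,-0.009,-1,0,0,0,-0.026,0.0245,-0.008,-1,0,0,0,-0.0285,0.027,0,-1,0,0,0,-0.0285,0.027,0,-1,0,0,0,-0.0285,0.027,0,-1,0,0,0,-0.0285,0.027,0,-1,0,0,0,-0.0285,0.027,0,-1,0,0,0,-0.0225,0.021,0,-1,0,0,0,-0.015,0.014,0,-1,0,0,0,-0.0095,0.0085,0,-1]' 50
python3 -m pendant '[0,0,0,0,0,0,-1,0,0,0,0,0,0,-1,0,0,0,0,0,0,-1,0,0,0,0,0,0,-1,0,0,0,0,0,0,-1,0,0,0,0,0,0,-1,0,0,0,0,0,0,-1,0,0,0,0,0,0,-1,0,0,0,0,0,0,-1,0,0,0,0,0,0,-1]' 50
python3 d.py .6620 .092 .19 195.1; python3 -c "
from h import *
a,W=pts('top');b,_=manip.snapshot('scene')
cv2.imwrite('pics/f.png',np.hstack([cv2.resize(a[100:230,170:360],None,fx=2.1,fy=2.6),cv2.resize(b[110:280,130:400],(400,338))])[:,:,::-1])
for u,v in((231,188),(270,190)):
    s=W[v-18:v+18,u-18:u+18];m=(s[...,2]>.066)&(s[...,2]<.08);print(m.sum(),cv2.minAreaRect((s[m][:,:2]*1000).astype('f4')),np.median(s[m][:,2]))
"
```

```text
time: 30.95
ee_pos: [0.6627, 0.0932, 0.1897]
tool_rot: [3.141, -0.001, -2.877]
ft_force: [-0.4, -0.4, -3.9]
opening: 0.0637
gripper_force: 50.0
time: 32.2
ee_pos: [0.6625, 0.0923, 0.1901]
tool_rot: [3.142, 0.0, -2.878]
ft_force: [0.1, -0.1, -4.5]
opening: 0.0636
gripper_force: 50.0
t 32.2 pos [0.6625 0.0923 0.1901] turn [ 0.    0.   -0.01] shift [ 0.0005 -0.0001  0.0001] F [ 0.11 -0.13 -4.51] T [0.061 0.062 0.016] open 0.0636
366 ((489.47265625, 68.01139831542969), (60.927162170410156, 64.64417266845703), 76.51824951171875) 0.07327719614824091
413 ((480.8421325683594, -55.06867980957031), (64.34135437011719, 63.138484954833984), 1.6871002912521362) 0.0737292056699115
```

View pics/f.png

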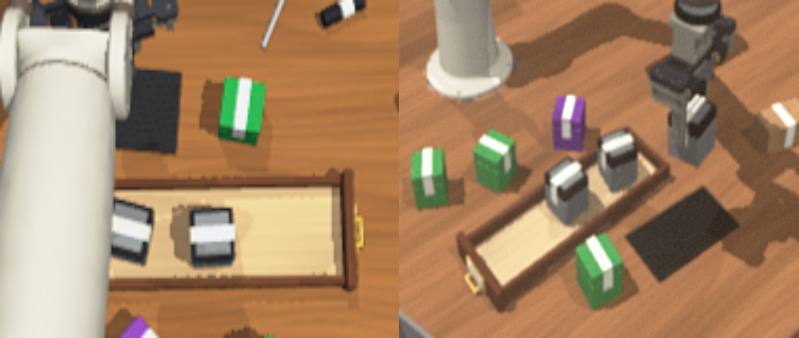

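The two sound cases stand upright in the drawer (left half, (132,230) and (212,235)). The gripped case hangs upright over the mat (right half, (692,135)). I'll hand it in.

```bash
python3 -c "
from station import manip
print(manip.close_job())"
```

```text
the job is handed in; nothing more can be done
None
```

The right case is the one that rattles: I shook all three in order, left to right, and handed in with it held upright and still about 16 cm above the middle of the mat, the left and middle cases standing in the drawer.

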